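# Switch off the egg cooker and open it

### The job

The eggs are done. First switch the egg cooker off by sliding its black selector all the way to the end marked with the blue dot; then lift the steel lid off by its knob and gently set it down, knob up, in the middle of the round cork trivet. Leave the spice jar and the small glass where they stand.

Things in the scene. Friction and masses are not known exactly. Their poses are not given: they have to be found in the camera images.
- cooker: Egg cooker, fixed: white base 140 (x) x 220 (y) mm; origin at the centre of its underside, z up. Flat deck 50 mm up. The selector slides along x in a slot on the deck at y = +65 mm. Steel pot with three eggs at x = 0, y = -48 mm: outer radius 55 mm, wall 5 mm, rim 114 mm up; black lugs on it out to x = +-67 mm, 88 to 97 mm up.
- selector (a joint): Slide joint of the black selector, 0 to 0.060 m along the cooker's +x; 0 = at the end stop towards -x, nearer the robot (selector centre at cooker x = -30 mm), 0.060 = at the end stop towards +x, away from the robot (x = +30 mm). Starts somewhere between; friction about 2 N; stays where it is left.
- selector_top (a point): Centre of the top of the selector: an upright black block 16 (cooker x) x 26 (cooker y) mm that stands 33 mm above the deck, this point on its top face. Axes parallel to the cooker's.
- blue_mark: Blue dot (disc of 16 mm, 2 mm high) on the deck beyond one end of the slot, on the slot's line at cooker x = +54 or -54 mm: marks the OFF end. Origin at the centre of its underside, on the deck.
- orange_mark: Orange dot, same size, beyond the other end of the slot: marks the heating end.
- pot_rim (a point): Centre of the pot's mouth at rim height; z up.
- lid: Loose round steel lid, 116 mm across, 56 mm high with its knob, 0.15 kg; starts on the pot. Origin at the centre of its underside, z up. A plug of 44 mm radius and 8 mm height hangs into the pot (inner radius 50 mm); the flange above it rests on the rim; the slightly domed top is 20 mm above the origin at the knob.
- lid_knob (a point): Point on the lid's axis 47 mm above its origin, the height at which to grip: black round knob of 31 mm diameter from 29 to 56 mm above the lid's origin.
- trivet: Round cork trivet, 130 mm across, 10 mm thick, fixed on the worktop; origin at the centre of its underside.
- trivet_top (a point): Centre of the trivet's top face; z up.
- the_paprika_jar: Spice jar with a white lid, 47 mm across, 98 mm high, loose bystander; origin at the centre of its underside.
- the_shot_glass: Small clear glass, 49 mm across, 62 mm high, loose bystander; origin at the centre of its underside.

How it is judged:
By the outcome, as a careful person would: the job done as asked, in the order asked, and still so for the second after the job is handed in, with the robot touching nothing.
It also fails if it takes over 48 s, if anything falls off the work surface, if the arm or the gripper's body presses on something with over 40 N, if the wrist force passes 120 N, or if a joint passes its speed limit or range.

### The arm

A 6-joint arm with a two-finger parallel gripper is mounted at the origin on a cart in front of the work surface, level with it; the furniture and walls round the work are solid. World frame = base frame: x ahead of the robot, y to its left, z up, the work surface at z = 0. Lengths are in m, angles in rad, forces in N, time in s.
With the tool pointing down it reaches from about 0.375 to 0.9 m from the base axis. Payload 3.1 kg.
Tool frame: the origin (TCP) lies midway between the tips of the shut fingers; the grasp point (between the pads) lies 19 mm behind it; x points along the fingers, y is the direction in which the jaws open and shut, and the axes are right-handed (so a half turn about x gives the same grasp; the last joint's range is limited). The gripper opens to 87 mm and grips with 3 to 60 N. Pads are 19 mm wide; open, the fingers measure 117 mm over their backs; the gripper's body (75 mm by 190 mm) begins 51 mm behind the grasp point.
Start: joints at [1.062, 0.527, 1.433, -0, 1.181, -0.178], TCP at [0.202, 0.591, 0.223] pointing down, gripper open.
Joint ranges: [-3.08, 3.08], [-0.75, 2.2], [0.22, 2.44], [-1.43, 4.57], [0, 2.65], [-2.85, 2.85]. Speed limits (rad/s): [2.79, 2.79, 3.14, 3.14, 3.14, 3.14].

### API

Orientations are given as a unit quaternion [x, y, z, w].
In Python, from rig import get_obs, imaging, robot gives the robot as it stands.
- The arm moves only by the shell command python3 -m inch 'ROWS' [FORCE]. ROWS is JSON, a list of rows, each a list of 3 entries, a list of its own where there are three numbers: the finger opening in mm, from 0 to 87, then the shift along the tool's x, y, z in mm, then the turn, a rotation vector about the tool's x, y, z in degrees. In form: [[grip, [dx, dy, dz], [wx, wy, wz]], ...]. A call has 1 to 12 rows; each row shifts and turns the pose as measured when the row begins, along the tool's axes as they then stand; what a row does not reach is not made up. A row lasts 1/8 s, in which the tool goes at most 62.5 mm and 10.7 degrees, less where a joint would pass 70% of its speed; a pose out of reach is approached as far as the arm can. A call with a gripper value outside its range is refused whole. The fingers move at their own pace and stop on an object; FORCE is the grip in N (left out, the last holds). Time passes only in rows, so rows that do not move let the fingers close. It gives the time, the measured TCP pose, the force and the opening at its end, in the units of the state.
- get_obs(): the state, without advancing time (a new reading comes with each control period).
- imaging.camera(name): name is "scene" or "side" or "wrist"; returns the picture (400x640x3 uint8, red, green, blue); there is no depth.
- imaging.camera_params(name): a dict with "camera_matrix" (3x3 intrinsics, pixels), "k1" (the pictures are not rectified: a ray, as slopes to the right and down, at radius r is drawn at 1 + k1 r^2 times it, then the intrinsics apply), "xyz" and "rotation" of the camera in the world. Camera axes: x right, y down, z forward; pixel columns grow to the right and rows downward; lengths in m; the calibration is good to about 2 mm. A picture is of the moment at which its call begins: read the wrist's pose just before it. camera_params takes no time and is no camera call; for the wrist camera it gives the pose at the moment of the call.
- robot.hand_in(): hands the job in, once; it reports no verdict.
Trained networks look in the newest picture that a camera, given by its name, has taken for a name from the list of things; names that differ only in an ending like _2 or _b are one class to them, and where a whole thing is asked for, a point or a joint stands for the part that bears it (a point fixed in the world has none). Each returns a list of dicts, best first, with "confidence" (0 to 1); they miss things now and then, are a little off and sometimes report something else, mostly with a low value. They report only what shows in the picture. A call takes as long as a camera call.
- imaging.cut_out(camera, target): "pixels" (400x640 bool, what is visible of it) and "box" ([centre column, centre row, width, height] in pixels, round what is visible of it).
- imaging.tip_of(camera, target): "pixel" ([column, row] in pixels: a listed point, or the origin of a listed thing).
The state is a dict: "time": time; "q": joint angles; "joint_velocities": joint speeds; "joint_torque": joint torques, N m; "position": TCP position; "tool_rot": TCP orientation; "ft_force": force on the tool from outside, world axes, zero at the start; "moment": the same for the moment, N m; "grip_width": finger opening in m.
Only numpy, scipy, OpenCV 4.12 (cv2) and the standard library are available. Lean on these libraries where they do the work, as an engineer would, in place of code of your own. Each camera call takes 0.05 s, during which the arm holds its last target. There are 200 camera calls.

## Working session

There is one attempt and no reset: what is moved stays moved. The work goes in short steps, Python scripts to look and compute and a shell command to move; the robot and the scene stay as the last step left them, time stands still between calls to the robot, and variables do not carry over. Pictures are saved under pics/ and viewed, about 8 in all and at most 12, crops included, and the job is handed in when it is done.

```bash
mkdir -p pics
cat > h.py <<'E'
import numpy as np, cv2
from rig import get_obs, imaging, robot
from scipy.spatial.transform import Rotation as R
def rot(p):
    r=np.array(p["rotation"],float)
    return r if r.shape==(3,3) else R.from_quat(r).as_matrix()
def ray(cam,px,p=None):
    p=p or imaging.camera_params(cam); K=np.array(p["camera_matrix"]); k=p["k1"]
    s=np.linalg.solve(K,[px[0],px[1],1.])[:2]; u=s.copy()
    for _ in range(30): u=s/(1+k*(u@u))
    return np.array(p["xyz"]),rot(p)@np.array([*u,1.])
def atz(cam,px,z,p=None):
    o,d=ray(cam,px,p); return o+d*(z-o[2])/d[2]
def proj(cam,X):
    p=imaging.camera_params(cam);c=rot(p).T@(np.array(X)-p["xyz"]);u=c[:2]/c[2];u=u*(1+p["k1"]*u@u)
    return (np.array(p["camera_matrix"])@[*u,1])[:2]
def tri(rs):
    A=0;b=0
    for o,d in rs:
        d=d/np.linalg.norm(d);M=np.eye(3)-np.outer(d,d);A=A+M;b=b+M@o
    return np.linalg.solve(A,b)
def tool(T):  # world target TCP -> shift in tool axes, mm
    o=get_obs(); return R.from_quat(o["tool_rot"]).as_matrix().T@(np.array(T)-o["position"])*1000
def save(cam,n): 
    im=imaging.camera(cam); cv2.imwrite(f"pics/{n}.png",im[:,:,::-1]); return im
E
cat > m.py <<'E'
from h import *
np.set_printoptions(precision=4,suppress=True)
for c in("scene","side"): save(c,c+"0")
a=cv2.imread("pics/scene0.png");b=cv2.imread("pics/side0.png")
zs=dict(cooker=0,selector_top=.083,blue_mark=.05,orange_mark=.05,pot_rim=.114,lid_knob=None,trivet_top=.01,the_paprika_jar=0,the_shot_glass=0)
for t,z in zs.items():
    rs=[]
    for c in("scene","side"):
        r=imaging.tip_of(c,t)
        for q in r[:2]: print(t,c,np.array(q["pixel"]),round(q["confidence"],2), atz(c,q["pixel"],z) if z is not None else "")
        if r: rs.append(ray(c,r[0]["pixel"]))
    if len(rs)==2: print("   tri",tri(rs))
o=get_obs();print(o["time"],o["position"],R.from_quat(o["tool_rot"]).as_matrix())
E
python3 m.py
```

```text
cooker scene [335.1 197.2] 0.96 [0.6271 0.0984 0.    ]
cooker scene [301.9 163.1] 0.33 [0.7315 0.172  0.    ]
cooker side [281.6 262.8] 0.68 [0.6331 0.1059 0.    ]
cooker side [255.8 215.4] 0.52 [ 0.5438 -0.0136  0.    ]
   tri [ 0.6298  0.1005 -0.0053]
selector_top scene [303. 170.] 0.58 [0.6397 0.1674 0.083 ]
selector_top side [306.9 247.1] 0.65 [0.6378 0.1687 0.083 ]
selector_top side [368.6 212.5] 0.32 [0.508  0.2331 0.083 ]
   tri [0.6385 0.1682 0.0839]
blue_mark scene [302.4 197.4] 0.38 [0.5916 0.1704 0.05  ]
blue_mark side [323.1 243.2] 0.52 [0.5906 0.1765 0.05  ]
   tri [0.5907 0.1733 0.0496]
orange_mark scene [301.5 165.9] 0.4 [0.6797 0.1715 0.05  ]
orange_mark side [292.5 281.5] 0.51 [0.6942 0.1692 0.05  ]
   tri [0.6885 0.1688 0.0416]
lid_knob scene [358.6 151.6] 0.94 
lid_knob side [255.1 214.2] 0.75 
lid_knob side [283.8 191.2] 0.64 
   tri [0.6431 0.0585 0.1262]
trivet_top scene [339.7 268.2] 0.58 [0.4415 0.0988 0.01  ]
trivet_top scene [301.5 173.6] 0.22 [0.6907 0.1729 0.01  ]
trivet_top side [326.8 197.2] 0.67 [0.432  0.1049 0.01  ]
trivet_top side [370.1 214. ] 0.26 [0.4394 0.2127 0.01  ]
   tri [0.4372 0.103  0.0149]
the_paprika_jar scene [286. 283.] 0.58 [0.418  0.2065 0.    ]
the_paprika_jar side [370.2 213.8] 0.65 [0.429  0.2092 0.    ]
   tri [ 0.4218  0.2069 -0.0074]
the_shot_glass scene [388.9 269.2] 0.55 [ 0.4411 -0.0009  0.    ]
the_shot_glass side [283.9 189.1] 0.63 [ 0.4408 -0.0028  0.    ]
   tri [ 0.4412 -0.0016  0.0004]
1.0 [0.2024 0.5913 0.2225] [[-0.      0.3238  0.9461]
 [-0.      0.9461 -0.3238]
 [-1.     -0.     -0.    ]]
```

```bash
python3 -c "
import cv2,numpy as np
a=cv2.imread('pics/scene0.png');b=cv2.imread('pics/side0.png')
cv2.imwrite('pics/both0.png',cv2.resize(np.vstack([a,b]),(480,600)))"
```

```text
(no output)
```

View pics/scene0.png

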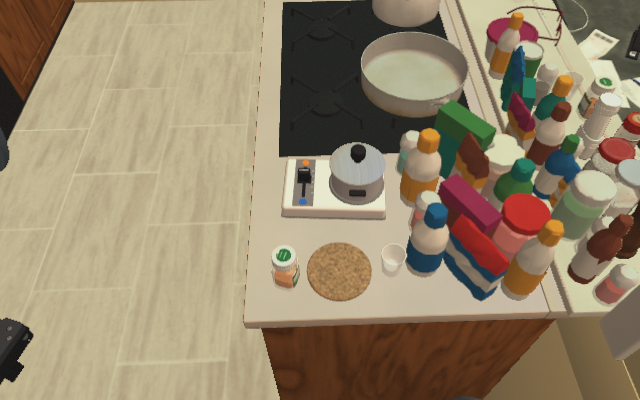

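View pics/side0.png

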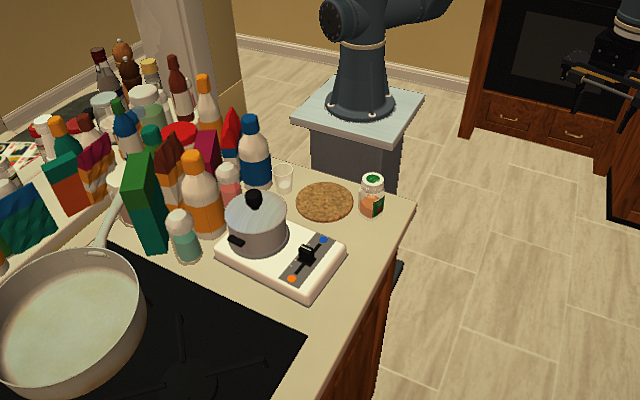

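The blue (OFF) dot is at about (302,201) in the scene picture, at the robot's end of the slot, with orange at (306,163). The selector is in between, so it must slide toward -x. The side network's knob hit at (255,214) is on the pot body: the picture shows the knob at about (254,198). I'll move to a view above the cooker.

```bash
python3 -m inch '[[87,[-20,-10,30],[0,0,0]],[87,[-20,-26,44],[0,0,0]],[87,[-10,-28,46],[0,0,0]],[87,[-8,-28,46],[0,0,0]],[87,[-8,-28,46],[0,0,0]],[87,[-8,-28,46],[0,0,0]],[87,[-8,-28,46],[0,0,0]],[87,[-8,-28,46],[0,0,0]],[87,[-8,-28,46],[0,0,0]],[87,[0,-28,46],[0,0,0]],[87,[0,-28,46],[0,0,0]],[87,[0,-28,46],[0,0,0]]]'
python3 -m inch '[[60,[0,0,0],[10.5,0,0]],[50,[0,0,0],[10.5,0,0]],[40,[0,0,0],[10.5,0,0]],[40,[0,0,0],[10.5,0,0]],[40,[0,0,0],[10.5,0,0]],[40,[0,0,0],[10.5,0,0]],[40,[0,0,0],[10.5,0,0]],[40,[0,0,0],[0,0,0]]]'
cat > w.py <<'E'
from h import *
import sys
np.set_printoptions(precision=4,suppress=True)
n=sys.argv[1]
o=get_obs();print(o["time"],o["position"],R.from_quat(o["tool_rot"]).as_matrix()[:,1],o["ft_force"],o["grip_width"])
p=imaging.camera_params("wrist");save("wrist",n)
zs=dict(cooker=0,selector_top=.083,blue_mark=.05,orange_mark=.05,pot_rim=.114,lid_knob=.153,trivet_top=.01,the_paprika_jar=0,the_shot_glass=0)
for t in (sys.argv[2:] or zs):
    for q in imaging.tip_of("wrist",t)[:2]: print(t,np.array(q["pixel"]),round(q["confidence"],2),atz("wrist",q["pixel"],zs[t],p))
E
python3 w.py w1
```

```text
time: 2.5
position: [0.6178, 0.1097, 0.3258]
tool_rot: [0.115, 0.696, -0.112, 0.7]
ft_force: [1.0, 0.9, 0.2]
grip_width: 0.0865
time: 3.5
position: [0.6207, 0.1039, 0.3243]
tool_rot: [0.518, 0.483, -0.513, 0.485]
ft_force: [0.7, -0.8, 0.5]
grip_width: 0.0402
3.5 [0.6207 0.1039 0.3243] [ 0.998  -0.0636  0.0063] [ 0.6684 -0.7708  0.4802] 0.040244937531089486
cooker [322.3 163.6] 0.95 [0.6269 0.103  0.    ]
selector_top [326.2 128.3] 0.5 [0.6347 0.1652 0.083 ]
blue_mark [290.  125.3] 0.63 [0.5816 0.1717 0.05  ]
orange_mark [359.4 125.2] 0.55 [0.6857 0.1654 0.05  ]
lid_knob [326.6 220.4] 0.6 [0.627  0.0552 0.153 ]
trivet_top [211.  175.1] 0.97 [0.4346 0.0972 0.01  ]
the_paprika_jar [195.6 110.1] 0.81 [0.4233 0.2054 0.    ]
the_shot_glass [229.5 226.7] 0.58 [ 0.4484 -0.003   0.    ]
```

View pics/w1.png

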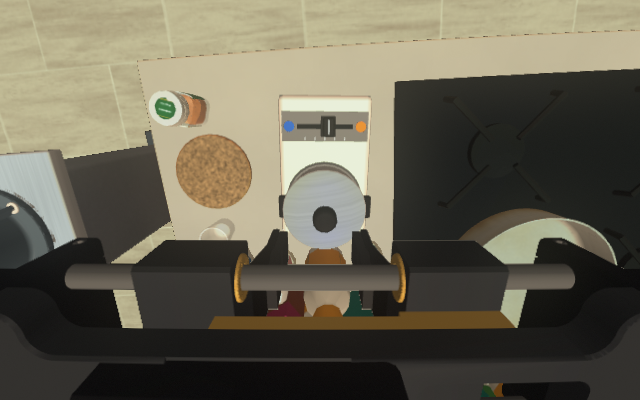

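The wrist view agrees. Blue is at (289,126) on the left (-x), orange at (361,127) and the selector at about (328,125). The lid knob is at (324,219), and the tool is aligned with the cooker's yaw of about -3.6°. Next I'll go above the selector and check.

```bash
python3 -m inch '[[40,[0,6,-33],[0,0,0]],[40,[0,5,-32],[0,0,0]],[40,[50,0,0],[0,0,0]],[40,[50,0,0],[0,0,0]],[40,[50,0,0],[0,0,0]],[40,[40,0,0],[0,0,0]],[40,[0,0,0],[0,0,0]]]' 15
python3 w.py w2 selector_top blue_mark orange_mark lid_knob
python3 - <<'E'
from h import *
for c in("scene","side"):
    imaging.camera(c)
    print(c,[(q["pixel"],q["confidence"],atz(c,q["pixel"],.083)) for q in imaging.tip_of(c,"selector_top")[:1]])
print(tool([.636,.168,.058]))
E
```

```text
time: 4.88
position: [0.6413, 0.1709, 0.1319]
tool_rot: [0.52, 0.481, -0.511, 0.487]
ft_force: [-0.6, -0.3, 0.0]
grip_width: 0.0399
4.875 [0.6413 0.1709 0.1319] [ 0.9979 -0.0631  0.0137] [-0.5681 -0.3235  0.0136] 0.0398530003192085
selector_top [314.8 220.5] 0.7 [0.6373 0.1687 0.083 ]
blue_mark [250.5 208.6] 0.48 [0.5788 0.1718 0.05  ]
orange_mark [369.2 210. ] 0.76 [0.6868 0.1633 0.05  ]
scene [([305.7, 170.7], 0.71, array([0.63748173, 0.16167342, 0.083     ]))]
side [([306.6, 245.7], 0.61, array([0.63507845, 0.16664416, 0.083     ]))]
[ 78.81694667 -10.42204257   4.25787794]
```

View pics/w2.png

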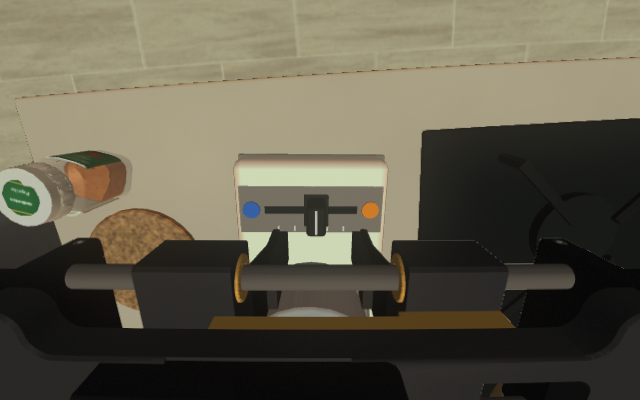

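Picture w2: blue (251,210), selector (316,212) and orange (370,210). The networks put the selector top at about (0.637, 0.167). I'll descend astride it.

```bash
python3 -m inch '[[40,[0,-4,4],[0,0,-0.8]],[40,[25,0,0],[0,0,0]],[40,[25,0,0],[0,0,0]],[40,[15,0,0],[0,0,0]],[40,[8,0,0],[0,0,0]]]' 15
python3 -m inch '[[14,[0,0,0],[0,0,0]],[10,[0,0,0],[0,0,0]],[10,[0,0,0],[0,0,0]],[10,[0,0,0],[0,0,0]]]' 15
python3 -c "
from h import *
print(get_obs()['position'],R.from_quat(get_obs()['tool_rot']).as_matrix().round(3))"
```

```text
time: 5.95
position: [0.6429, 0.167, 0.0654]
tool_rot: [0.521, 0.482, -0.51, 0.486]
ft_force: [0.1, -0.7, -0.4]
grip_width: 0.0398
time: 6.45
position: [0.642, 0.167, 0.0658]
tool_rot: [0.52, 0.482, -0.511, 0.486]
ft_force: [0.1, -0.6, -3.5]
grip_width: 0.0159
[0.64197001 0.1670486  0.06579376] [[ 0.013  0.998 -0.064]
 [ 0.005 -0.064 -0.998]
 [-1.     0.012 -0.006]]
```

Gripped at 15.9 mm, which matches the 16 mm selector. Now I'll drag it toward -x.

```bash
python3 -m inch '[[10,[0,-8,0],[0,0,0]],[10,[0,-8,0],[0,0,0]],[10,[0,-8,0],[0,0,0]],[10,[0,-6,0],[0,0,0]],[10,[0,0,0],[0,0,0]]]' 15
python3 -m inch '[[10,[0,-5,0],[0,0,0]],[10,[0,-5,0],[0,0,0]]]'
python3 -m inch '[[10,[0,-5,0],[0,0,0]],[10,[0,-5,0],[0,0,0]]]'
```

```text
time: 7.08
position: [0.612, 0.1692, 0.0658]
tool_rot: [0.522, 0.481, -0.51, 0.487]
ft_force: [0.6, -1.0, -3.4]
grip_width: 0.016
time: 7.32
position: [0.6041, 0.1697, 0.0659]
tool_rot: [0.523, 0.48, -0.508, 0.488]
ft_force: [8.3, -0.6, -9.9]
grip_width: 0.0158
time: 7.58
position: [0.6041, 0.1697, 0.0659]
tool_rot: [0.529, 0.474, -0.502, 0.493]
ft_force: [11.1, 0.4, -10.7]
grip_width: 0.0166
```

The drag stopped hard at x = 0.604, against about 0.602 expected, with 11 N. That is the end stop. Next I'll release, rise and verify.

```bash
python3 -m inch '[[40,[0,0,0],[0,0,0]],[40,[0,0,0],[0,0,0]],[40,[0,0,0],[0,0,0]],[40,[-30,0,0],[0,0,0]],[60,[-50,0,0],[0,0,0]],[70,[-50,0,0],[0,0,0]],[70,[-40,0,0],[0,0,0]],[70,[0,0,0],[0,0,0]]]'
python3 w.py w3 selector_top blue_mark orange_mark cooker lid_knob trivet_top
python3 - <<'E'
from h import *
print(R.from_quat(get_obs()['tool_rot']).as_matrix().round(3))
for c in("scene","side"):
    im=save(c,c+"3")
    for t,z in(("selector_top",.083),("lid_knob",.153),("trivet_top",.01)):
        print(c,t,[(np.round(q["pixel"]),round(q["confidence"],2),atz(c,q["pixel"],z).round(4)) for q in imaging.tip_of(c,t)[:2]])
    m=imaging.cut_out(c,"trivet")
    if m: print(c,"trivet",m[0]["box"],atz(c,np.argwhere(m[0]["pixels"]).mean(0)[::-1],.01).round(4))
    print(c,"knob proj",proj(c,[.627,.0555,.153]))
E
```

```text
time: 8.57
position: [0.5921, 0.1691, 0.2412]
tool_rot: [0.526, 0.476, -0.504, 0.492]
ft_force: [0.8, -0.0, -0.7]
grip_width: 0.0674
8.575 [0.5921 0.1691 0.2412] [ 0.9973 -0.0625  0.0374] [ 0.8372 -0.012  -0.6768] 0.06740748064526271
selector_top [326.6 185.6] 0.56 [0.6056 0.169  0.083 ]
selector_top [357.  307.3] 0.41 [ 0.6373 -0.0014  0.083 ]
blue_mark [305.3 180.4] 0.46 [0.5803 0.1699 0.05  ]
orange_mark [388.4 181.3] 0.65 [0.6876 0.1613 0.05  ]
orange_mark [193.2 157.9] 0.19 [0.444  0.2081 0.05  ]
cooker [341.6 213.2] 0.73 [0.6301 0.1049 0.    ]
lid_knob [355.9 305.5] 0.63 [0.6258 0.0548 0.153 ]
trivet_top [214.8 226.8] 0.58 [0.4405 0.101  0.01  ]
[[ 0.027  0.998 -0.063]
 [ 0.004 -0.063 -0.998]
 [-1.     0.026 -0.006]]
scene selector_top [(array([301., 183.]), 0.71, array([0.6041, 0.1717, 0.083 ])), (array([357., 165.]), 0.31, array([0.648 , 0.0519, 0.083 ]))]
scene lid_knob [(array([360., 151.]), 0.71, array([0.6262, 0.052 , 0.153 ]))]
scene trivet_top []
scene trivet [340.5, 273.4, 64.2, 60.7] [0.434  0.1012 0.01  ]
scene knob proj [357.69594019 150.54269477]
side selector_top []
side lid_knob [(array([252., 193.]), 0.87, array([0.621 , 0.0518, 0.153 ]))]
side trivet_top [(array([324., 198.]), 0.73, array([0.4389, 0.1006, 0.01  ])), (array([372., 213.]), 0.36, array([0.4338, 0.2157, 0.01  ]))]
side trivet [327.9, 202.6, 58.2, 39.9] [0.4487 0.1057 0.01  ]
side knob proj [252.3771183  195.50205003]
```

View pics/w3.png

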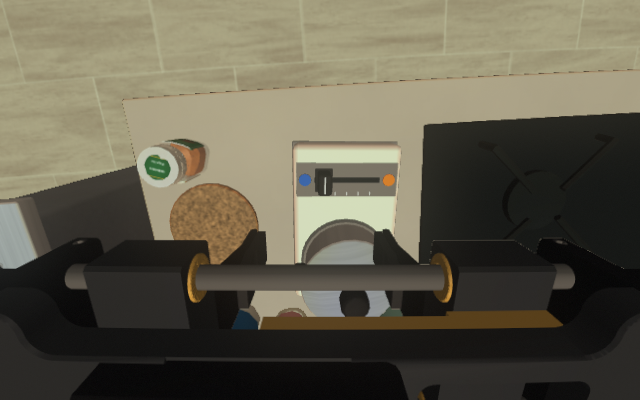

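The picture shows the selector against the blue end at (323,181), with blue at (305,180). The knob estimates agree at about (0.626, 0.054). Now I'll approach the lid knob.

```bash
python3 -m inch '[[70,[0,15,38],[0,0,-1.7]],[70,[0,14,38],[0,0,0]],[70,[0,12,36],[0,0,0]],[70,[25,0,0],[0,0,0]],[70,[0,0,0],[0,0,0]]]' 25
python3 - <<'E'
from h import *
print(tool([.626,.0542,.134]).round(1)); print(R.from_quat(get_obs()['tool_rot']).as_matrix().round(3))
for c in("scene","side"):
    im=save(c,c+"4")
a=cv2.imread("pics/scene4.png")[100:220,280:440];b=cv2.imread("pics/side4.png")[130:250,180:340]
cv2.imwrite("pics/k4.png",cv2.resize(np.hstack([a,b]),None,fx=2.5,fy=2.5))
E
```

```text
time: 10.05
position: [0.6262, 0.0516, 0.2122]
tool_rot: [0.517, 0.486, -0.513, 0.483]
ft_force: [-0.5, 0.6, 0.5]
grip_width: 0.0699
[78.2 -0.5 -2. ]
[[ 0.002  0.998 -0.061]
 [ 0.007 -0.061 -0.998]
 [-1.     0.002 -0.007]]
```

View pics/k4.png

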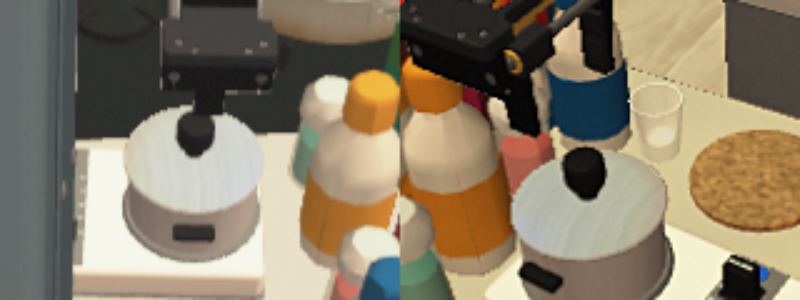

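Fingers sit above and either side of the knob (scene crop: finger at x≈209, knob at 195). I'll descend and grip.

```bash
python3 -m inch '[[70,[28,0,-2],[0,0,0]],[70,[25,0,0],[0,0,0]],[70,[15,0,0],[0,0,0]],[70,[8,0,0],[0,0,0]],[70,[0,0,0],[0,0,0]]]' 25
python3 -m inch '[[25,[0,0,0],[0,0,0]],[25,[0,0,0],[0,0,0]],[20,[0,0,0],[0,0,0]],[20,[0,0,0],[0,0,0]]]' 25
```

```text
time: 10.78
position: [0.6336, 0.0568, 0.143]
tool_rot: [0.52, 0.482, -0.507, 0.49]
ft_force: [-0.1, -0.7, 1.2]
grip_width: 0.0705
time: 11.28
position: [0.6345, 0.0568, 0.1452]
tool_rot: [0.521, 0.481, -0.506, 0.49]
ft_force: [-1.3, 0.1, -0.7]
grip_width: 0.0381
```

The tool is about 10 mm high and the fingers haven't met the knob yet. I'll reopen and correct.

```bash
python3 -m inch '[[70,[0,0,0],[0,0,0]],[70,[0,-5,0],[0,0,-1.2]],[70,[6,0,0],[0,0,0]],[70,[0,0,0],[0,0,0]]]' 25
python3 -c "
from h import *
print(tool([.6265,.0545,.134]).round(1)); print(get_obs()['ft_force'],R.from_quat(get_obs()['tool_rot']).as_matrix().round(3))"
```

```text
time: 11.78
position: [0.6296, 0.057, 0.1389]
tool_rot: [0.516, 0.487, -0.512, 0.485]
ft_force: [-0.2, 0.2, 0.3]
grip_width: 0.0669
[ 4.8 -3.   2.7]
[-0.2131827   0.18006866  0.30310668] [[ 0.002  0.998 -0.056]
 [ 0.006 -0.056 -0.998]
 [-1.     0.002 -0.006]]
```

```bash
python3 -m inch '[[70,[5,-3,2.5],[0,0,0]],[70,[0,0,0],[0,0,0]]]' 25
python3 -m inch '[[36,[0,0,0],[0,0,0]],[20,[0,0,0],[0,0,0]],[20,[0,0,0],[0,0,0]],[20,[0,0,0],[0,0,0]],[20,[0,0,0],[0,0,0]]]' 25
```

```text
time: 12.02
position: [0.6261, 0.0545, 0.1332]
tool_rot: [0.516, 0.487, -0.512, 0.485]
ft_force: [-0.4, 0.2, 0.3]
grip_width: 0.0698
time: 12.65
position: [0.6268, 0.0545, 0.1336]
tool_rot: [0.516, 0.486, -0.511, 0.485]
ft_force: [0.6, 0.4, 0.1]
grip_width: 0.0297
```

```bash
python3 -m inch '[[20,[-15,0,0],[0,0,0]],[20,[-25,0,0],[0,0,0]],[20,[-30,0,0],[0,0,0]],[20,[0,0,0],[0,0,0]]]' 30
python3 - <<'E'
from h import *
print(R.from_quat(get_obs()['tool_rot']).as_matrix().round(3))
for c in("scene","side"): save(c,c+"5")
save("wrist","w5")
a=cv2.imread("pics/scene5.png")[70:220,280:440];b=cv2.imread("pics/side5.png")[110:260,180:340];w=cv2.imread("pics/w5.png")[200:]
cv2.imwrite("pics/k5.png",np.vstack([cv2.resize(np.hstack([a,b]),(640,300)),w]))
E
```

```text
time: 13.15
position: [0.6258, 0.0541, 0.2067]
tool_rot: [0.516, 0.487, -0.512, 0.485]
ft_force: [0.2, 0.5, -1.2]
grip_width: 0.0299
[[ 0.002  0.998 -0.056]
 [ 0.006 -0.056 -0.998]
 [-1.     0.001 -0.006]]
```

View pics/k5.png

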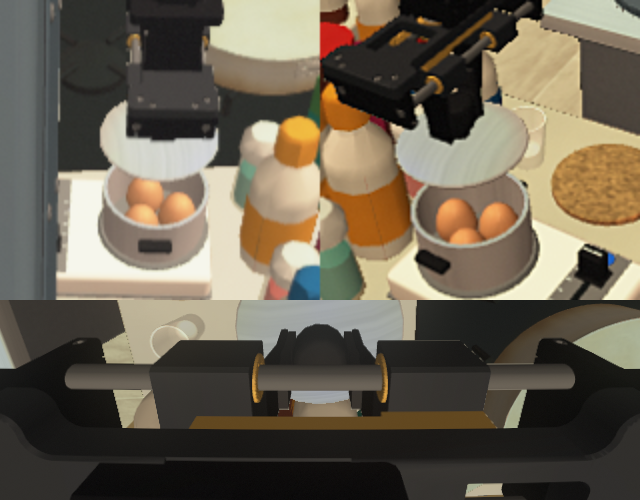

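The lid is off the pot, level and held by the knob, with the eggs visible. Carrying it to the trivet.

```bash
python3 -m inch '[[20,[0,-20,-4],[0,0,0]],[20,[0,-32,-6],[0,0,0]],[20,[0,-35,-7],[0,0,0]],[20,[0,-35,-7],[0,0,0]],[20,[0,-35,-6],[0,0,0]],[20,[0,-25,-5],[0,0,0]],[20,[0,0,0],[0,0,0]]]'
python3 - <<'E'
from h import *
o=get_obs();print(o["position"],R.from_quat(o['tool_rot']).as_matrix().round(3))
z=o["position"][2]-.0276
for c in("scene","side"):
    save(c,c+"6")
    for t,h in(("lid",z),("lid_knob",z+.047),("trivet_top",.01)):
        print(c,t,[(np.round(q["pixel"],1),round(q["confidence"],2),atz(c,q["pixel"],h).round(4)) for q in imaging.tip_of(c,t)[:1]])
    m=imaging.cut_out(c,"lid")
    # outline of lid flange predicted at TCP axis vs mask
    if m:
        th=np.linspace(0,2*np.pi,60);mk=m[0]["pixels"];print(m[0]["box"])
        ys,xs=np.nonzero(mk);print("mask x",xs.min(),xs.max(),"bottom",ys.max())
        P=np.array([proj(c,[o["position"][0]+.058*np.cos(a),o["position"][1]+.058*np.sin(a),z+.01]) for a in th])
        print("pred x",P[:,0].min(),P[:,0].max(),"bottom",P[:,1].max())
    # trivet from colour-free initial mask: predicted vs network on first picture
E
```

```text
time: 14.18
position: [0.4304, 0.1007, 0.1953]
tool_rot: [-0.509, -0.494, 0.519, -0.476]
ft_force: [-0.1, -0.8, -2.5]
grip_width: 0.0299
[0.43037422 0.10065188 0.19525373] [[-0.029  0.998 -0.057]
 [ 0.008 -0.057 -0.998]
 [-1.    -0.029 -0.006]]
scene lid [(array([338.7, 228.7]), 0.74, array([0.4323, 0.1046, 0.1677]))]
scene lid_knob [(array([391.4, 269.2]), 0.19, array([0.3247, 0.0311, 0.2147]))]
scene trivet_top [(array([341.3, 269. ]), 0.72, array([0.4396, 0.0957, 0.01  ]))]
[337.8, 234.3, 63.1, 47.7]
mask x 309 369 bottom 254
pred x 307.44726151548554 375.0924440282507 bottom 255.79427430076112
side lid [(array([324. , 139.6]), 0.86, array([0.4357, 0.102 , 0.1677]))]
side lid_knob [(array([321.9, 119.2]), 0.85, array([0.4361, 0.0983, 0.2147]))]
side trivet_top [(array([324., 196.]), 0.64, array([0.4312, 0.0974, 0.01  ]))]
[325.4, 133.4, 61.1, 41.4]
mask x 295 352 bottom 153
pred x 295.57456178507186 353.5782380311157 bottom 151.03069432272233
```

Run:
```python
from h import *
from scipy.optimize import minimize
th=np.linspace(0,2*np.pi,90)
for c,box in(("scene",(300,232,80,75)),("side",(288,174,72,56))):
    im=cv2.imread(f"pics/{c}0.png");x,y,w,h=box
    m=np.zeros(im.shape[:2],np.uint8)
    cv2.grabCut(im,m,box,np.zeros((1,65)),np.zeros((1,65)),6,cv2.GC_INIT_WITH_RECT)
    g=((m==1)|(m==3)).astype(np.uint8)
    n,l,s,_=cv2.connectedComponentsWithStats(cv2.morphologyEx(g,cv2.MORPH_OPEN,np.ones((5,5))))
    g=(l==1+s[1:,4].argmax()).astype(np.uint8)
    def hull(p):
        P=[proj(c,[p[0]+.065*np.cos(a),p[1]+.065*np.sin(a),z]) for a in th for z in(0,.01)]
        f=np.zeros(g.shape,np.uint8);cv2.fillConvexPoly(f,(cv2.convexHull(np.array(P,np.float32))*16).round().astype(np.int32),1,shift=4);return f
    r=minimize(lambda p:(hull(p)!=g).sum(),[.437,.101],method="Nelder-Mead",options=dict(initial_simplex=[[.437,.101],[.445,.101],[.437,.109]],xatol=1e-4))
    print(c,r.x.round(4),"mismatch",r.fun,"of",g.sum())
```

```text
Traceback (most recent call last):
  File "h.py", line 15, in proj
    p=imaging.camera_params(cam);c=rot(p).T@(np.array(X)-p["xyz"]);u=c[:2]/c[2];u=u*(1+p["k1"]*u@u)
ValueError: time passes only in moves, steps and waits
```

```bash
cat > f.py <<'E'
from h import *
from scipy.optimize import minimize
import h
th=np.linspace(0,2*np.pi,90)
C={c:imaging.camera_params(c) for c in("scene","side")}
h.imaging=type("I",(),{"camera_params":staticmethod(lambda c:C[c])})
for c,box in(("scene",(300,232,80,75)),("side",(288,174,72,56))):
    im=cv2.imread(f"pics/{c}0.png")
    m=np.zeros(im.shape[:2],np.uint8)
    cv2.grabCut(im,m,box,np.zeros((1,65)),np.zeros((1,65)),6,cv2.GC_INIT_WITH_RECT)
    g=((m==1)|(m==3)).astype(np.uint8)
    n,l,s,_=cv2.connectedComponentsWithStats(cv2.morphologyEx(g,cv2.MORPH_OPEN,np.ones((5,5))))
    g=(l==1+s[1:,4].argmax()).astype(np.uint8)
    def hull(p):
        P=[proj(c,[p[0]+.065*np.cos(a),p[1]+.065*np.sin(a),z]) for a in th for z in(0,.01)]
        f=np.zeros(g.shape,np.uint8);cv2.fillConvexPoly(f,(cv2.convexHull(np.array(P,np.float32))*16).round().astype(np.int32),1,shift=4);return f
    r=minimize(lambda p:(hull(p)!=g).sum(),[.437,.101],method="Nelder-Mead",options=dict(initial_simplex=[[.437,.101],[.445,.101],[.437,.109]],xatol=1e-4))
    print(c,r.x.round(4),"mismatch",r.fun,"of",g.sum())
E
python3 f.py
```

```text
scene [0.4413 0.1002] mismatch 156.0 of 3014
side [0.4387 0.1018] mismatch 162.0 of 1888
```

Trivet fits agree on about (0.439, 0.101). I'll level the tool, recentre and descend partway.

```bash
python3 -m inch '[[20,[0,8,0],[0,0,1.7]],[20,[30,0,0],[0,0,0]],[20,[35,0,0],[0,0,0]],[20,[35,0,0],[0,0,0]],[20,[22,0,0],[0,0,0]],[20,[0,0,0],[0,0,0]]]'
python3 -c "
from h import *
print(tool([.439,.101,.0376]).round(1)); print(get_obs()['position'],get_obs()['ft_force'],R.from_quat(get_obs()['tool_rot']).as_matrix().round(3))"
```

```text
time: 15.42
position: [0.4499, 0.0999, 0.0724]
tool_rot: [0.521, 0.481, -0.508, 0.489]
ft_force: [-0.6, -0.2, -0.7]
grip_width: 0.0298
[ 34.5 -11.7  -0.2]
[0.44987867 0.09989513 0.07235486] [-0.59999776 -0.21142884 -0.70716596] [[ 0.022  0.998 -0.059]
 [ 0.005 -0.059 -0.998]
 [-1.     0.021 -0.007]]
```

```bash
python3 -m inch '[[20,[8,-11,0],[0,0,-1.2]],[20,[10,0,0],[0,0,0]],[20,[0,0,0],[0,0,0]]]'
python3 -c "
from h import *
print(tool([.439,.101,.0376]).round(1)); print(R.from_quat(get_obs()['tool_rot']).as_matrix().round(3))"
```

```text
time: 15.8
position: [0.4402, 0.1007, 0.0548]
tool_rot: [0.517, 0.486, -0.512, 0.484]
ft_force: [0.0, 0.3, -0.7]
grip_width: 0.03
[17.2 -1.3 -0.1]
[[ 0.004  0.998 -0.058]
 [ 0.007 -0.058 -0.998]
 [-1.     0.004 -0.007]]
```

```bash
python3 -m inch '[[20,[7,-2,0],[0,0,-0.3]],[20,[5,-1,0],[0,0,-0.2]],[20,[3,0,0],[0,0,0]],[20,[0,0,0],[0,0,0]]]'
python3 -c "
from h import *
print(tool([.439,.101,.0376]).round(1)); print(R.from_quat(get_obs()['tool_rot']).as_matrix().round(3))"
```

```text
time: 16.3
position: [0.438, 0.101, 0.0395]
tool_rot: [0.515, 0.488, -0.513, 0.483]
ft_force: [0.5, -0.6, -1.9]
grip_width: 0.0297
[ 1.9  1.  -0.1]
[[-0.003  0.998 -0.058]
 [ 0.007 -0.058 -0.998]
 [-1.    -0.003 -0.007]]
```

```bash
python3 -m inch '[[20,[1.5,1,0],[0,0,0]],[20,[0,0,0],[0,0,0]]]'; python3 -m inch '[[20,[1,0,0],[0,0,0]],[20,[0,0,0],[0,0,0]]]'
```

```text
time: 16.55
position: [0.4393, 0.1009, 0.038]
tool_rot: [0.515, 0.488, -0.513, 0.483]
ft_force: [0.3, 0.8, -1.0]
grip_width: 0.0302
time: 16.8
position: [0.4393, 0.101, 0.0376]
tool_rot: [0.516, 0.487, -0.513, 0.483]
ft_force: [0.6, 0.5, -1.4]
grip_width: 0.0295
```

```bash
python3 -m inch '[[20,[1.5,0,0],[0,0,0]],[20,[0,0,0],[0,0,0]]]'; python3 -m inch '[[20,[1.5,0,0],[0,0,0]],[20,[0,0,0],[0,0,0]]]'
```

```text
time: 17.05
position: [0.4394, 0.101, 0.0377]
tool_rot: [0.516, 0.487, -0.513, 0.483]
ft_force: [-0.3, -0.1, -1.7]
grip_width: 0.0298
time: 17.3
position: [0.4395, 0.1011, 0.0376]
tool_rot: [0.516, 0.487, -0.512, 0.484]
ft_force: [0.3, -0.5, -1.2]
grip_width: 0.0295
```

```bash
python3 -m inch '[[20,[2,0,0],[0,0,0]]]'
```

```text
time: 17.42
position: [0.4396, 0.1011, 0.0372]
tool_rot: [0.516, 0.487, -0.512, 0.484]
ft_force: [-5.4, -0.9, 38.7]
grip_width: 0.0297
```

Contact is confirmed at the predicted height: pushing down gives an upward reaction. I'll relax, open and retreat.

```bash
python3 -m inch '[[20,[0,0,0],[0,0,0]],[40,[0,0,0],[0,0,0]],[70,[0,0,0],[0,0,0]],[70,[0,0,0],[0,0,0]],[70,[0,0,0],[0,0,0]]]'
python3 -m inch '[[70,[-20,0,0],[0,0,0]],[70,[-40,0,0],[0,0,0]],[70,[-50,0,0],[0,0,0]],[70,[-50,0,0],[0,0,0]],[70,[-40,0,40],[0,0,0]],[70,[0,0,50],[0,0,0]],[70,[0,0,0],[0,0,0]]]'
python3 w.py w7 lid_knob the_paprika_jar the_shot_glass selector_top
python3 - <<'E'
from h import *
for c in("scene","side"):
    save(c,c+"7")
    for t,z in(("lid",.01),("lid_knob",.057),("selector_top",.083),("the_paprika_jar",0),("the_shot_glass",0)):
        print(c,t,[(np.round(q["pixel"],1),round(q["confidence"],2),atz(c,q["pixel"],z).round(4)) for q in imaging.tip_of(c,t)[:1]])
a=cv2.imread("pics/scene7.png")[130:330,240:440];b=cv2.imread("pics/side7.png")[120:320,200:400]
cv2.imwrite("pics/k7.png",cv2.resize(np.hstack([a,b]),(800,400)))
E
```

```text
time: 18.05
position: [0.4399, 0.1011, 0.0366]
tool_rot: [0.516, 0.487, -0.512, 0.484]
ft_force: [-0.7, -0.4, 1.3]
grip_width: 0.0619
time: 18.92
position: [0.4349, 0.0073, 0.2418]
tool_rot: [0.515, 0.487, -0.512, 0.485]
ft_force: [0.7, 0.7, 0.4]
grip_width: 0.0702
18.925 [0.4349 0.0073 0.2418] [ 0.9984 -0.056   0.0016] [0.7042 0.7322 0.4225] 0.07021146152197068
lid_knob [320.1 103.4] 0.59 [0.4396 0.0954 0.153 ]
the_paprika_jar [299.2  22. ] 0.79 [0.4194 0.2029 0.    ]
the_shot_glass [324.  177.8] 0.93 [ 0.4407 -0.0008  0.    ]
selector_top [474.5  20.5] 0.93 [0.6014 0.1713 0.083 ]
scene lid [(array([337.8, 268.4]), 0.82, array([0.4412, 0.1026, 0.01  ]))]
scene lid_knob [(array([339. , 259.2]), 0.61, array([0.4352, 0.1015, 0.057 ]))]
scene selector_top []
scene the_paprika_jar []
scene the_shot_glass [(array([389.1, 269.3]), 0.73, array([ 0.4408, -0.0012,  0.    ]))]
side lid [(array([324.6, 201.3]), 0.76, array([0.4463, 0.1065, 0.01  ]))]
side lid_knob [(array([324.9, 181.5]), 0.9, array([0.4346, 0.102 , 0.057 ]))]
side selector_top [(array([325., 204.]), 0.69, array([0.5233, 0.1472, 0.083 ]))]
side the_paprika_jar [(array([370.2, 213.3]), 0.85, array([0.4276, 0.2086, 0.    ]))]
side the_shot_glass [(array([282.7, 188.2]), 0.63, array([ 0.4393, -0.007 ,  0.    ]))]
```

View pics/k7.png

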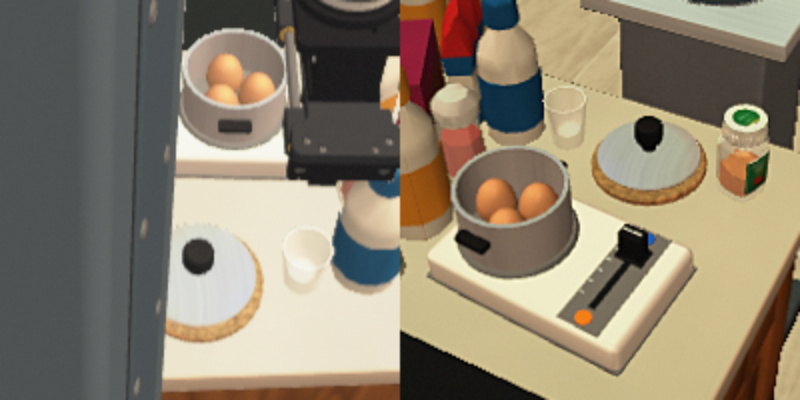

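View pics/w7.png

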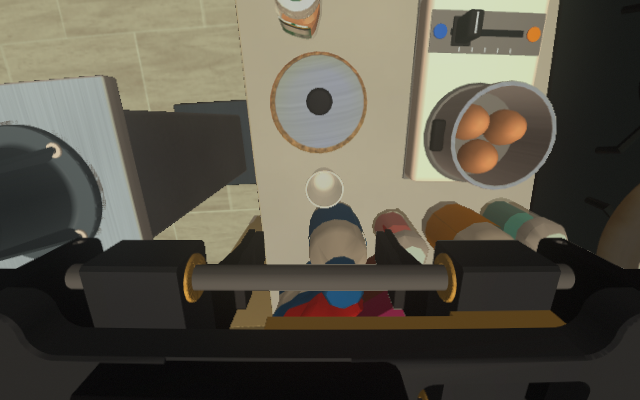

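The lid sits concentric on the trivet, knob up, with an even cork ring all round (centre about (319,102) in the wrist picture). The selector is at the blue end, and the glass and jar haven't moved. I'll rise clear of the bottles and hand in.

```bash
python3 -m inch '[[70,[-30,0,0],[0,0,0]],[70,[-20,0,-20],[0,0,0]],[70,[0,0,0],[0,0,0]]]' && python3 -c "
from h import *
print(robot.hand_in())"
```

```text
time: 20.15
position: [0.4355, 0.0294, 0.2921]
tool_rot: [0.514, 0.488, -0.512, 0.485]
ft_force: [-0.0, -0.4, 0.7]
grip_width: 0.0699
the job is handed in; nothing more can be done
None
```

The egg cooker is switched off and the lid is on the trivet; I handed the job in at about 20 s, and no verdict was reported.

- **Selector:** I dragged it to the blue-dot (OFF) end until it stopped hard at about x = 0.604 m, against roughly 0.602 m expected. The later pictures show it still there.
- **Lid:** I lifted it by the knob and set it down knob up. The last wrist and side pictures show an even cork ring around it, so it is centred. My estimates of its centre agree with the trivet centre, about (0.439, 0.101), to within about 8 mm.
- **Spice jar and glass:** both were measured where they started, within camera error. The gripper was open and clear, with wrist force near zero.

**Set-down force:** one deliberate 2 mm push to confirm the lid was seated gave about 39 N at the wrist, through the gripped lid. That was firmer than intended, though it was relaxed at once and the lid did not shift.

**Checks that disagreed:**
- The side network first put the knob on the pot body.
- In the final check, the side network put the selector near (0.523, 0.147) and the scene network missed it. The wrist network (0.601, 0.171) and the pictures both show it at the blue end.

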